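# Shift the bench polisher's selector through its gate

## Robot

A 7-joint arm with a two-finger parallel gripper is mounted at the origin on a cart in front of the work surface, level with it; the furniture and walls round the work are solid. World frame = base frame: x ahead of the robot, y to its left, z up, the work surface at z = 0. Lengths are in m, angles in rad, forces in N, time in s.
With the tool pointing down it reaches from about 0.425 to 0.875 m from the base axis. Payload 8.4 kg.
Tool frame: the origin (TCP) lies between the finger pads; the fingertips stand 19 mm ahead of it and the grasp point (between the pads) is the TCP; x points along the fingers, y is the direction in which the jaws open and shut, and the axes are right-handed (so a half turn about x gives the same grasp; the last joint's range is limited). The gripper opens to 85 mm and grips with 20 to 120 N. Pads are 22 mm wide; open, the fingers measure 114 mm over their backs; the gripper's body (76 mm by 85 mm) begins 54 mm behind the grasp point. The pads swing forward as they close: fully open they stand 13 mm farther back than shut.
Start: joints at [-1.303, 0.333, 0.04, 1.465, -0.013, 1.343, -0.059], TCP at [0.233, 0.607, 0.25] pointing down, gripper open.
Joint ranges: [-2.58, 2.58], [-0.38, 2.09], [-1.3, 1.39], [0.25, 2.4], [-1.5, 4.64], [0.08, 2.09], [-2.65, 2.65]. Speed limits (rad/s): [2.22, 2.22, 2.79, 2.79, 3.14, 3.14, 3.14].

## Interface

Orientations are given as a 3x3 rotation matrix whose columns are the frame's x, y, z axes.
In Python, from cell import readout, imaging, robot gives the robot as it stands. The module is installed in compiled form; this text tells all that it offers.
- The arm moves only by the shell command python3 -m crank 'ROWS' [FORCE]. ROWS is a JSON object of lists of equal length, an entry for each row: "delta_pos": the shift along the world's x, y, z in m, a list of three; "roll": the turn about the world's z in units of 8 degrees (1.0 is 8 degrees); "grip": the opening, from 0 (shut) to 1 (fully open). In form: {"delta_pos": [[x, y, z], ...], "roll": [roll, ...], "grip": [grip, ...]}. A call has 1 to 10 rows; each row shifts and turns the commanded pose from where the row before left it; what a row does not reach is not made up. A row lasts 1/10 s, in which the tool goes at most 50 mm and 8.59 degrees, less where a joint would pass 70% of its speed; a pose out of reach is approached as far as the arm can. A call with a gripper value outside its range is refused whole. The fingers move at their own pace and stop on an object; FORCE is the grip in N (left out, the last holds). Time passes only in rows, so rows that do not move let the fingers close. It gives the time, the measured TCP pose, the force and the opening at its end, in the units of the state.
- readout.read_state(): the state, without advancing time (a new reading comes with each control period).
- imaging.get_image(name): name is "scene" or "side" or "wrist"; returns (picture, depth): 400x640x3 uint8, blue, green, red; 400x640 float32, m along the optical axis (not along the pixel's ray), 0 where there is no reading.
- imaging.calibration(name): a dict with "fx", "fy", "cx", "cy" (pixels), "extrinsics" (4x4, takes a point from world to camera coordinates). Camera axes: x right, y down, z forward; pixel columns grow to the right and rows downward; lengths in m; the calibration is good to about 2 mm. The wrist camera is an equidistant fisheye: a pixel r from the principal point sees the ray r / f radians off the axis. A picture is of the moment at which its call begins: read the wrist's pose just before it. calibration takes no time and is no camera call; for the wrist camera it gives the pose at the moment of the call.
- robot.job_done(): hands the job in, once; it reports no verdict.
The state is a dict: "t": time; "qpos": joint angles; "qd": joint speeds; "joint_torque": joint torques, N m; "position": TCP position; "tcp_rot": TCP orientation; "ft_force": force on the tool from outside, world axes, zero at the start; "wrist_torque": the same for the moment, N m; "opening": finger opening in m.
Only numpy, scipy, OpenCV 4.12 (cv2) and the standard library are available. Lean on these libraries where they do the work, as an engineer would, in place of code of your own. Each camera call takes 0.05 s, during which the arm holds its last target. There are 200 camera calls.

## Task

Put the small blue bench polisher into gear: with the fingertips, gently push the black selector knob along the slot in the top plate, away from the red dot to the corner, then round the corner and along the cross slot until it is fully home at the green-dot end. Only push the knob; do not grip it, force it or lift it. Leave everything else on the bench alone.

Things in the scene. Friction and masses are not known exactly. Their poses are not given: they have to be found in the camera images.
- polisher: blue bench polisher, fixed to the bench, yaw within 30 degrees. Origin on the bench; +x from selector box to motor, +y from the long slot leg to the green dot, z up. Selector box x -65 to 50, y -55 to 55 mm; its flat metal top plate lies 37 mm above the bench (1.2 mm screw heads in the corners). Behind it (x 50 to 116, y -60 to 81 mm) grey motor and white felt wheel, up to 74 mm high
- park_end (a point): where the pin's axis stands when it is at the very end of the long leg (red dot 20 mm to its +y side), at the height of the plate top (37 mm above the bench); axes as the polisher's
- slot_corner (a point): where the centre lines of the two legs of the L-shaped slot meet, at plate-top height; axes as the polisher's. The slot is 16 mm wide: the long leg comes along +x from the red-dot end (55 mm of travel), the cross leg leaves along +y to the green-dot end (50 mm of travel)
- run_end (a point): where the pin's axis stands when it is against the closed end of the cross leg (green dot 20 mm to its -x side), at plate-top height; axes as the polisher's
- knob_center (a point): centre of the black selector knob: upright cylinder 26 mm across, 25 mm high, orange disc on top; lower edge 4 mm, top 29 mm above the plate. Its 12 mm pin runs in the slot with 2 mm play each side. Starts in the long leg, 0 to 15 mm from the red-dot end; greased, slides at about a newton and stays where it is left
- selector: the same selector (knob, pin and a 36 mm flange captive under the plate, 1.5 mm vertical play), about 0.25 kg; origin on its axis at the flange's underside, 11.5 mm below the plate top and 28 mm below the knob centre; z up, free to spin about z
- wax_spool: bystander: spool of green wire, 44 mm across, 34 mm high, to the right; origin under its centre
- borax_dish: bystander: white dish, 72 mm across, 18 mm high, to the right; origin under its centre
- solder_tin: bystander: round tin with a yellow lid, 57 mm across, 28 mm high, at the back; origin under its centre
- borax_cone: bystander: white cone, 29 mm across, 41 mm high, at the back left; origin under its centre
- charcoal_block: bystander: black block, 64 x 117 x 30 mm, at the left; origin under its centre
Not all that is in view belongs to the job. Leave any pink look-alike of the selector alone.

How it is judged:
By the outcome, as a careful person would: the job done as asked, in the order asked, and still so for the second after the job is handed in, with the robot touching nothing.
It also fails if it takes over 45 s, if anything falls off the work surface, if the arm or the gripper's body presses on something with over 40 N, if the wrist force passes 120 N, or if a joint passes its speed limit or range.

## Working session

There is one attempt and no reset: what is moved stays moved. The work goes in short steps, Python scripts to look and compute and a shell command to move; the robot and the scene stay as the last step left them, time stands still between calls to the robot, and variables do not carry over. Pictures are saved under pics/ and viewed, about 8 in all and at most 12, crops included, and the job is handed in when it is done.

```bash
mkdir -p pics
cat > h.py <<'E'
import numpy as np, cv2
from cell import readout, imaging, robot
def snap(n,f):
    im,d=imaging.get_image(n); cv2.imwrite(f'pics/{f}.png',im); np.save(f'pics/{f}.npy',d)
    c=imaging.calibration(n); np.save(f'pics/{f}_c.npy',c,allow_pickle=True); return im,d,c
def ray(c,u,v,n=''):
    E=np.array(c['extrinsics']);R=E[:3,:3];t=E[:3,3]
    x=(u-c['cx'])/c['fx'];y=(v-c['cy'])/c['fy']
    return -R.T@t, R.T@np.array([x,y,1.])
def onz(c,u,v,z):
    o,r=ray(c,u,v); return o+r*(z-o[2])/r[2]
def load(f): return cv2.imread(f'pics/{f}.png'),np.load(f'pics/{f}.npy'),np.load(f'pics/{f}_c.npy',allow_pickle=True).item()
E
python3 - <<'E'
from h import *
snap('scene','s1');snap('side','d1')
s=readout.read_state();print(s['t'],s['position'],s['tcp_rot'],s['opening'])
E
```

```text
0.1 [0.23300575 0.60639432 0.24950162] [[-4.29207583e-04  3.58623731e-01  9.33482102e-01]
 [-1.41143130e-03  9.33481041e-01 -3.58623973e-01]
 [-9.99998912e-01 -1.47146999e-03  1.05515619e-04]] 0.0850636648685616
```

View pics/s1.png

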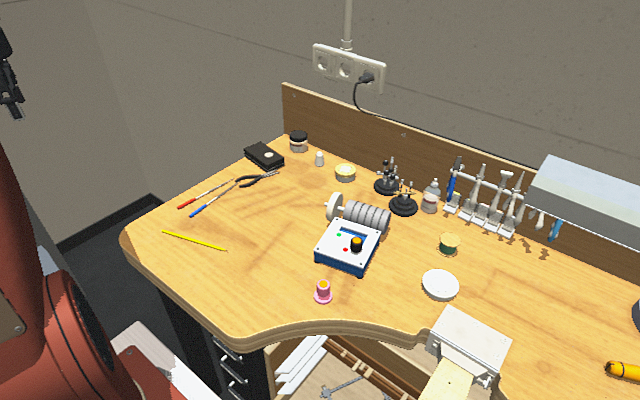

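View pics/d1.png

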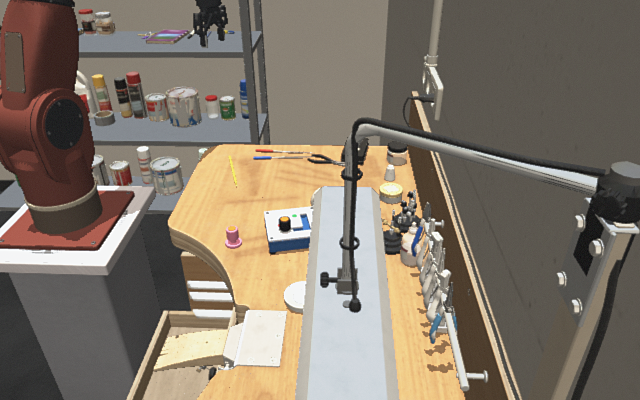

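The scene view shows the polisher at about (348,245), with the knob at (357,243), the red dot at (346,250) and the green dot at (339,234). The pink decoy is at (323,290). The side view is partly blocked by a shelf and lamp. Next I'll enlarge the scene crop.

Run:
```python
from h import *
im,d,c=load('s1')
cv2.imwrite('pics/s1c.png',cv2.resize(im[185:285,300:400],None,fx=6,fy=6,interpolation=cv2.INTER_CUBIC))
im2,d2,c2=load('d1')
for u,v in [(357,240),(346,250),(339,234),(345,245)]: print(onz(c,u,v,.037))
# lamp position in side: depth
for u,v in [(350,200),(350,300),(480,150),(345,285),(285,222)]:
    o,r=ray(c2,u,v);print('side',u,v,o+r*d2[v,u])
for u,v in [(357,240),(345,270),(335,205),(365,215)]:
    o,r=ray(c,u,v);print('sc',u,v,o+r*d[v,u])
```

```text
[ 0.54184667 -0.06204587  0.037     ]
[ 0.50328504 -0.06053618  0.037     ]
[ 0.5323852  -0.02127506  0.037     ]
[ 0.51368065 -0.0505864   0.037     ]
side 350 200 [ 0.64091598 -0.53089685  0.40569355]
side 350 300 [ 0.6437599  -0.54212574  0.28781145]
side 480 150 [ 0.7333844  -0.59748385  0.49342382]
side 345 285 [ 0.63820751 -0.53535809  0.30250905]
side 285 222 [ 0.51859463 -0.08265117  0.06402731]
sc 357 240 [ 0.51626855 -0.0767391   0.06658812]
sc 345 270 [ 0.03224208 -0.35478582  0.62649768]
sc 335 205 [0.58842134 0.03191124 0.05437977]
sc 365 215 [ 0.59722686 -0.04387656  0.06005037]
```

View pics/s1c.png

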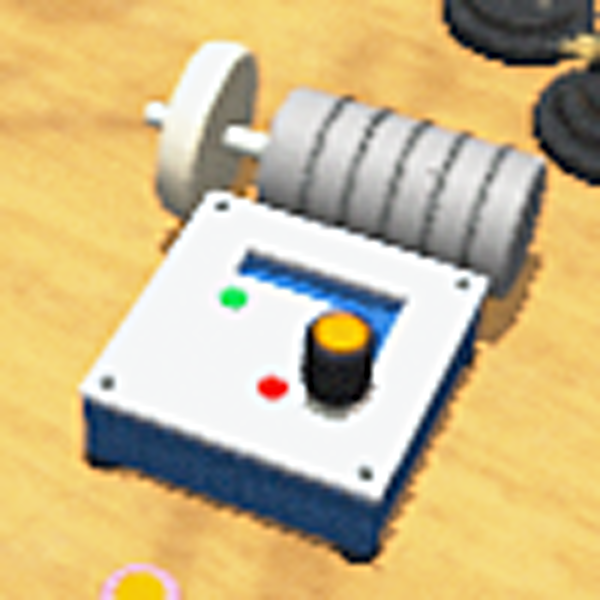

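Run:
```python
from h import *
from scipy.optimize import least_squares
im,d,c=load('s1')
P=lambda x,y,z=.037: onz(c,300+(x+.5)/6-.5,185+(y+.5)/6-.5,z)[:2]
cor=np.array([P(83,390),P(382,497),P(487,272),P(212,192)])
loc=np.array([[-65,55],[-65,-55],[50,-55],[50,55]])/1000
R=lambda a:np.array([[np.cos(a),-np.sin(a)],[np.sin(a),np.cos(a)]])
f=lambda p:((loc@R(p[2]).T+p[:2])-cor).ravel()
s=least_squares(f,[.52,-.04,0]);print(s.x,np.degrees(s.x[2]),(s.fun*1000).round(1))
L=lambda w:((w-s.x[:2])@R(s.x[2])*1000).round(1)
for n,p,z in [('red',(272,388),.037),('green',(233,298),.037),('knobtop',(341,333),.066),('screw',(222,206),.038),('screw',(462,284),.038),('screw',(108,383),.038),('screw',(366,473),.038),('slot+x+y',(250,250),.037),('slot+x-y',(405,298),.037)]:
    print(n,P(*p,z),L(P(*p,z)))
print('axes',R(s.x[2]))
```

```text
[ 0.53749926 -0.04510053  0.24319642] 13.934128445497427 [-0.5 -0.4  1.3  0.4 -1.3 -1.   0.5  0.9]
red [ 0.50360448 -0.05754303] [-35.9  -3.9]
green [ 0.53096445 -0.02074319] [-0.5 25.2]
knobtop [ 0.51583389 -0.07565465] [-28.4 -24.4]
screw [0.56737657 0.01108861] [42.5 47.3]
screw [ 0.58846214 -0.08207012] [ 40.6 -48.2]
screw [ 0.46897909 -0.01226443] [-58.6  48.4]
screw [ 0.49094547 -0.10505001] [-59.6 -47. ]
slot+x+y [ 0.55532543 -0.01072762] [25.6 29.1]
slot+x-y [ 0.57017394 -0.06933219] [ 25.9 -31.4]
axes [[ 0.97057322 -0.24080621]
 [ 0.24080621  0.97057322]]
```

```bash
python3 -m crank '{"delta_pos":[[0.02,-0.035,0],[0.02,-0.035,0],[0.02,-0.035,0],[0.02,-0.035,0],[0.02,-0.035,0],[0.02,-0.035,0],[0.02,-0.035,0],[0.02,-0.035,0],[0.02,-0.035,0],[0.02,-0.035,0]],"roll":[0.436,0.436,0.436,0.436,0.436,0.436,0.436,0.436,0.436,0.436],"grip":[0,0,0,0,0,0,0,0,0,0]}' 20
python3 -m crank '{"delta_pos":[[0.0044,-0.034,-0.01],[0.0044,-0.034,-0.01],[0.0044,-0.034,-0.01],[0.0044,-0.034,-0.01],[0.0044,-0.034,-0.01],[0.0044,-0.034,-0.01],[0.0044,-0.034,-0.01],[0.0044,-0.034,-0.01],[0.0044,-0.034,-0.01],[0,0,0]],"roll":[0,0,0,0,0,0,0,0,0,0],"grip":[0,0,0,0,0,0,0,0,0,0]}'
python3 - <<'E'
from h import *
im,d,c=load('s1');print('decoy top',onz(c,323,284,.05))
s=readout.read_state();print(s['t'],s['position'],s['tcp_rot'].round(3) if hasattr(s['tcp_rot'],'round') else s['tcp_rot'],s['opening'],s['ft_force'])
im,d,c=snap('wrist','w1');print(c)
E
```

```text
t: 1.1
position: [0.4335, 0.2551, 0.2502]
tcp_rot: [[-0.0, -0.242, 0.97], [-0.0, 0.97, 0.242], [-1.0, -0.0, -0.0]]
ft_force: [-0.3, 0.9, 0.3]
opening: -0.0001
t: 2.1
position: [0.4718, -0.0539, 0.1592]
tcp_rot: [[-0.002, -0.234, 0.972], [-0.002, 0.972, 0.234], [-1.0, -0.001, -0.002]]
ft_force: [-0.7, -0.2, -0.3]
opening: -0.0002
decoy top [ 0.39566134 -0.08347082  0.05      ]
2.1 [ 0.47179749 -0.0538742   0.15917418] [[-0.002 -0.234  0.972]
 [-0.002  0.972  0.234]
 [-1.    -0.001 -0.002]] -0.00018366064172466257 [-0.74427394 -0.24822402 -0.25434637]
{'fx': 309.70691628693146, 'fy': 309.70691628693146, 'cx': 320.43450551561733, 'cy': 202.75055996417515, 'extrinsics': array([[-2.35818806e-01,  9.71796883e-01,  5.55794170e-04,
         1.60808177e-01],
       [ 9.26416069e-01,  2.24633772e-01,  3.02147209e-01,
        -4.38722055e-01],
       [ 2.93500866e-01,  7.17668908e-02, -9.53261116e-01,
         1.58042095e-01],
       [ 0.00000000e+00,  0.00000000e+00,  0.00000000e+00,
         1.00000000e+00]])}
```

View pics/w1.png

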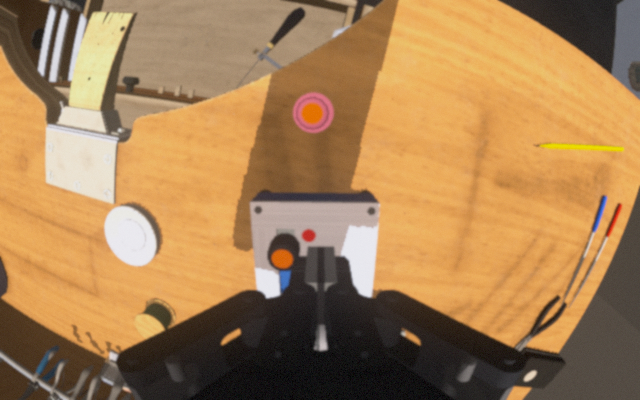

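The wrist view shows the knob's orange disc at (282,259), the red dot at (308,235) and the front screws at (258,210) and (371,210). The decoy is well in front, at (313,113).

```bash
cat >> h.py <<'E'
PO=np.array([.5375,-.0451]); A=.2432
RA=np.array([[np.cos(A),-np.sin(A)],[np.sin(A),np.cos(A)]])
def wz(c,u,v,z):
    K=np.array([[c['fx'],0,c['cx']],[0,c['fy'],c['cy']],[0,0,1]])
    x,y=cv2.fisheye.undistortPoints(np.array([[[u,v]]],float),K,np.zeros(4))[0,0]
    E=np.array(c['extrinsics']);o=-E[:3,:3].T@E[:3,3];r=E[:3,:3].T@[x,y,1]
    return (o+r*(z-o[2])/r[2])[:2]
loc=lambda w:((np.array(w)[:2]-PO)@RA*1000).round(1)
wor=lambda x,y:(PO+RA@[x/1000,y/1000]).round(4)
E
python3 - <<'E'
from h import *
im,d,c=load('w1')
for n,u,v,z in [('knob',282,259,.066),('red',308,235,.037),('s',258,210,.038),('s',371,210,.038),('decoy',313,113,.05)]:
    w=wz(c,u,v,z);print(n,w,loc(w))
print(wor(-70,-24.5),wor(-4,-24.5))
E
```

```text
knob [ 0.51754332 -0.07132438] [-25.7 -20.6]
red [ 0.50475706 -0.05408906] [-33.9  -0.8]
s [ 0.49219361 -0.10055036] [-57.3 -42.9]
s [ 0.46962639 -0.00760491] [-56.8  52.7]
decoy [ 0.40312022 -0.07336156] [-137.2    4.9]
[ 0.4755 -0.0857] [ 0.5395 -0.0698]
```

```bash
python3 -m crank '{"delta_pos":[[0.0,-0.015,0],[0.001,-0.016,0],[0,0,-0.015],[0,0,-0.02],[0,0,-0.02],[0,0,-0.02],[0,0,-0.012],[0,0,-0.005],[0,0,0],[0,0,0]],"roll":[0,0,0,0,0,0,0,0,0,0],"grip":[0,0,0,0,0,0,0,0,0,0]}'
python3 - <<'E'
from h import *
s=readout.read_state();print(s['position'],loc(s['position']))
im,d,c=snap('scene','s2')
cv2.imwrite('pics/s2c.png',cv2.resize(im[185:285,300:400],None,fx=5,fy=5,interpolation=cv2.INTER_CUBIC))
E
```

```text
t: 3.15
position: [0.4742, -0.0801, 0.069]
tcp_rot: [[0.001, -0.24, 0.971], [0.0, 0.971, 0.24], [-1.0, -0.0, 0.001]]
ft_force: [0.1, 0.7, 0.3]
opening: -0.0001
[ 0.47423375 -0.08013533  0.06899813] [-69.8 -18.8]
```

View pics/s2c.png

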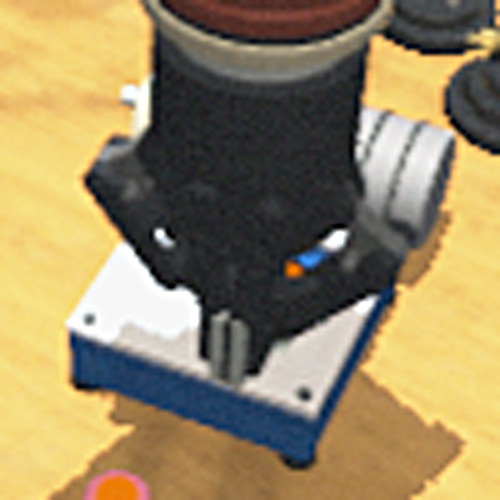

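The fingertips are shut and in front of the knob, with the tip at crop (230,380). Next: nudge sideways, lower a little, then push gently along +x.

```bash
python3 -m crank '{"delta_pos":[[0.0008,-0.0036,-0.0025],[0.0049,0.0012,0],[0.0049,0.0012,0],[0.0049,0.0012,0],[0.0029,0.0007,0],[0.0029,0.0007,0],[0.0029,0.0007,0],[0.0029,0.0007,0],[0.0029,0.0007,0],[0.0029,0.0007,0]],"roll":[0,0,0,0,0,0,0,0,0,0],"grip":[0,0,0,0,0,0,0,0,0,0]}'
python3 -m crank '{"delta_pos":[[0.0039,0.001,0],[0.0039,0.001,0],[0.0039,0.001,0],[0.0039,0.001,0],[0,0,0]],"roll":[0,0,0,0,0],"grip":[0,0,0,0,0]}'
python3 - <<'E'
from h import *
s=readout.read_state();print(s['position'],loc(s['position']),s['ft_force'])
im,d,c=snap('wrist','w2')
cv2.imwrite('pics/w2c.png',cv2.resize(im[150:350,210:430],None,fx=3,fy=3,interpolation=cv2.INTER_CUBIC))
E
```

```text
t: 4.2
position: [0.5068, -0.076, 0.0658]
tcp_rot: [[-0.0, -0.24, 0.971], [-0.0, 0.971, 0.24], [-1.0, 0.0, -0.0]]
ft_force: [-0.7, 0.1, -0.4]
opening: -0.0004
t: 4.7
position: [0.5229, -0.0718, 0.0659]
tcp_rot: [[0.0, -0.24, 0.971], [-0.0, 0.971, 0.24], [-1.0, -0.0, 0.0]]
ft_force: [0.5, 0.1, 0.3]
opening: -0.0
[ 0.52288113 -0.07184483  0.06585881] [-20.6 -22.4] [0.53900247 0.09477021 0.31626685]
```

View pics/w2c.png

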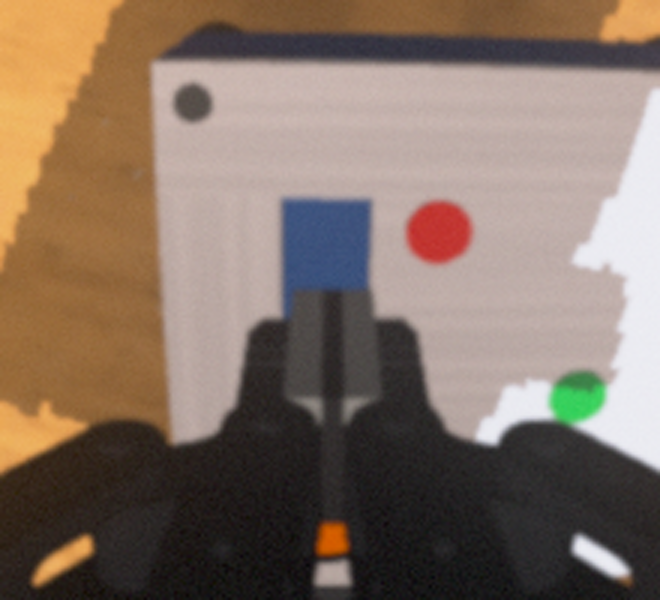

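The fingers are centred over the slot, the long leg behind them is empty, and the orange disc is just ahead of the fingers at (332,538). The knob is moving, so I'll go on to the corner, reading force as I go.

```bash
python3 -m crank '{"delta_pos":[[0.0039,0.001,0],[0.0039,0.001,0],[0.0039,0.001,0],[0.0019,0.0005,0],[0,0,0]],"roll":[0,0,0,0,0],"grip":[0,0,0,0,0]}'
for i in 1 2 3; do python3 -m crank '{"delta_pos":[[0.001,0.00025,0],[0,0,0]],"roll":[0,0],"grip":[0,0]}' | grep -E "pos|force"; done
python3 -c "
from h import *
print(loc(readout.read_state()['position']))"
```

```text
t: 5.25
position: [0.5362, -0.0684, 0.0658]
tcp_rot: [[0.0, -0.24, 0.971], [-0.0, 0.971, 0.24], [-1.0, -0.0, 0.0]]
ft_force: [-0.5, -1.3, -0.5]
opening: -0.0001
position: [0.5368, -0.0684, 0.0658]
ft_force: [-0.5, 1.1, -1.0]
position: [0.5378, -0.068, 0.0658]
ft_force: [0.2, 0.7, -0.0]
position: [0.5389, -0.0678, 0.0658]
ft_force: [0.7, -0.6, -0.0]
[ -4.1 -22.4]
```

```bash
for i in 1 2 3; do python3 -m crank '{"delta_pos":[[0.001,0.00025,0],[0,0,0]],"roll":[0,0],"grip":[0,0]}' | grep -E "pos|force"; done
python3 - <<'E'
from h import *
s=readout.read_state();print(s['position'],loc(s['position']),s['ft_force'])
im,d,c=snap('wrist','w3')
cv2.imwrite('pics/w3c.png',cv2.resize(im[150:400,210:430],None,fx=2.4,fy=2.4,interpolation=cv2.INTER_CUBIC))
im,d,c=snap('side','d3')
cv2.imwrite('pics/d3c.png',cv2.resize(im[190:270,230:330],None,fx=6,fy=6,interpolation=cv2.INTER_CUBIC))
E
```

```text
position: [0.5396, -0.0676, 0.0658]
ft_force: [-1.6, -0.2, 1.6]
position: [0.5399, -0.0676, 0.0656]
ft_force: [-5.7, -0.9, 3.6]
position: [0.5402, -0.0677, 0.0655]
ft_force: [-9.4, -2.3, 5.8]
[ 0.54024011 -0.06769106  0.0655278 ] [ -2.8 -22.6] [-9.3877184  -2.33443756  5.82909038]
```

View pics/d3c.png

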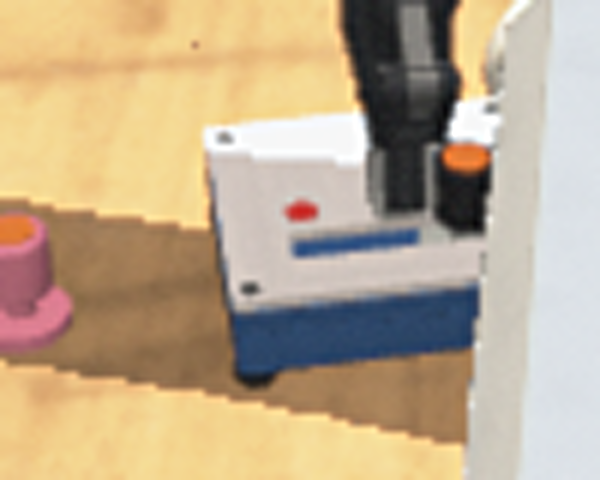

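The side view shows the knob (orange disc at crop (467,158)) at the inner end of the long leg, with the finger just behind it. The force rose when the pin met the far wall, so the knob is at the corner. Now back off, lift, and come round to the knob's −y side.

```bash
python3 -m crank '{"delta_pos":[[-0.004,-0.001,0],[-0.005,-0.0012,0],[0,0,0.02],[0,0,0.025],[0,0,0.003],[0.0136,-0.0102,0],[0.0136,-0.0102,0],[0.0136,-0.0102,0],[0,0,0],[0,0,0]],"roll":[0,0,0,0,0,0,0,0,0,0],"grip":[0,0,0,0,0,0,0,0,0,0]}'
python3 - <<'E'
from h import *
s=readout.read_state();print(s['position'],loc(s['position']),s['ft_force'])
im,d,c=snap('wrist','w4')
cv2.imwrite('pics/w4c.png',cv2.resize(im[130:370,260:500],None,fx=2.4,fy=2.4,interpolation=cv2.INTER_CUBIC))
E
```

```text
t: 7.55
position: [0.5731, -0.0999, 0.1132]
tcp_rot: [[-0.001, -0.239, 0.971], [-0.0, 0.971, 0.239], [-1.0, 0.0, -0.001]]
ft_force: [-0.4, -0.3, -1.1]
opening: -0.0002
[ 0.57310649 -0.09986548  0.11322889] [ 21.4 -61.7] [-0.42077648 -0.31034387 -1.05134755]
```

View pics/w4c.png

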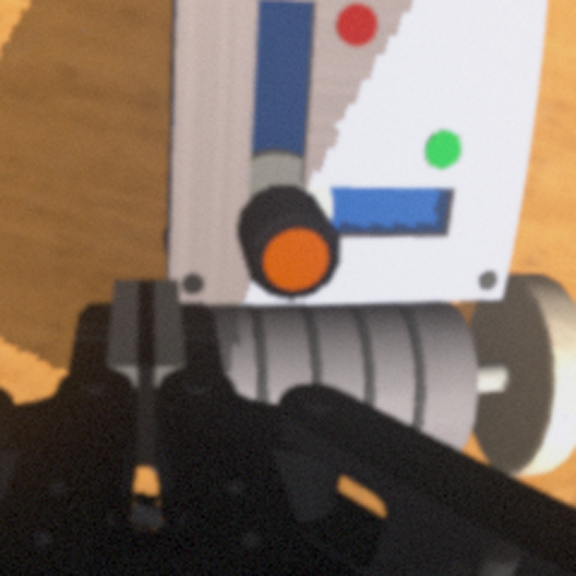

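```bash
python3 -c "
from h import *
c=load('w4')[2]
print(loc(wz(c,383.3,238.3,.066)), 'green',loc(wz(c,260+443/2.4,130+149/2.4,.037)),'slot end',loc(wz(c,260+452/2.4,130+212/2.4,.037)))"
python3 -m crank '{"delta_pos":[[0,0,-0.02],[0,0,-0.02],[0,0,-0.007],[0,0,0],[-0.0012,0.0048,0],[-0.0012,0.0048,0],[-0.0007,0.0029,0],[-0.0007,0.0029,0],[-0.0007,0.0029,0],[0,0,0]],"roll":[0,0,0,0,0,0,0,0,0,0],"grip":[0,0,0,0,0,0,0,0,0,0]}'
```

```text
[ 22.2 -22.4] green [ 0.7 27. ] slot end [20.6 32.7]
t: 8.6
position: [0.5691, -0.0809, 0.0669]
tcp_rot: [[0.0, -0.24, 0.971], [0.0, 0.971, 0.24], [-1.0, 0.0, 0.0]]
ft_force: [0.7, -0.3, -0.4]
opening: 0.0001
```

```bash
python3 -m crank '{"delta_pos":[[-0.001,0.0039,0],[-0.001,0.0039,0],[-0.001,0.0039,0],[-0.001,0.0039,0],[-0.001,0.0039,0],[0,0,0]],"roll":[0,0,0,0,0,0],"grip":[0,0,0,0,0,0]}' | grep -E "pos|force"
python3 -m crank '{"delta_pos":[[-0.001,0.0039,0],[-0.001,0.0039,0],[-0.001,0.0039,0],[-0.0005,0.002,0],[0,0,0]],"roll":[0,0,0,0,0],"grip":[0,0,0,0,0]}'| grep -E "pos|force"
python3 - <<'E'
from h import *
s=readout.read_state();print(s['position'],loc(s['position']),s['ft_force'])
im,d,c=snap('wrist','w5')
cv2.imwrite('pics/w5c.png',cv2.resize(im[130:370,230:470],None,fx=2.4,fy=2.4,interpolation=cv2.INTER_CUBIC))
E
```

```text
position: [0.564, -0.0611, 0.0667]
ft_force: [-0.4, 0.4, 0.6]
position: [0.5606, -0.0478, 0.0668]
ft_force: [-1.2, -0.0, 0.1]
[ 0.56055286 -0.04781376  0.06679832] [21.7 -8.2] [-1.1856129  -0.0207864   0.14953407]
```

View pics/w5c.png

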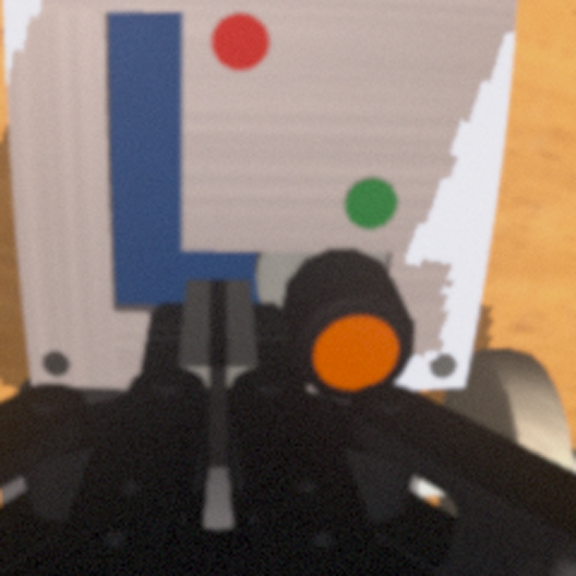

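The knob (orange at (355,352)) has rounded the corner and is well along the cross leg, with a few mm left. I'll push on in small steps until the end stop.

```bash
for i in 1 2 3 4 5; do python3 -m crank '{"delta_pos":[[-0.0005,0.002,0],[0,0,0]],"roll":[0,0],"grip":[0,0]}' | grep -E "pos|force"; done
python3 -c "
from h import *
c=load('w5')[2]
print(loc(wz(c,230+355/2.4,130+352/2.4,.066)), 'green',loc(wz(c,230+371/2.4,130+203/2.4,.037)))
print(loc(readout.read_state()['position']))"
```

```text
position: [0.5601, -0.0462, 0.0668]
ft_force: [0.3, -0.7, 0.3]
position: [0.5595, -0.0442, 0.0668]
ft_force: [-0.6, -0.2, -0.3]
position: [0.559, -0.0421, 0.0668]
ft_force: [-0.5, -0.6, 0.4]
position: [0.5588, -0.0406, 0.067]
ft_force: [1.0, -2.2, -0.6]
position: [0.5588, -0.0395, 0.0675]
ft_force: [1.9, -5.1, 3.5]
[21.5 19. ] green [ 0.8 26.1]
[22.   0.3]
```

```bash
python3 -m crank '{"delta_pos":[[-0.0003,0.0012,0],[0,0,0],[0.0004,-0.0015,0],[0.001,-0.004,0],[0.002,-0.008,0],[0.002,-0.008,0],[0,0,0.03],[0,0,0.04],[0,0,0.03],[0,0,0]],"roll":[0,0,0,0,0,0,0,0,0,0],"grip":[0,0,0,0,0,0,0,0,0,0]}'
python3 - <<'E'
from h import *
im,d,c=snap('wrist','w6')
cv2.imwrite('pics/w6c.png',cv2.resize(im[130:330,240:440],None,fx=3,fy=3,interpolation=cv2.INTER_CUBIC))
E
```

```text
t: 11.75
position: [0.5655, -0.0595, 0.171]
tcp_rot: [[0.006, -0.239, 0.971], [0.001, 0.971, 0.239], [-1.0, -0.001, 0.006]]
ft_force: [0.7, 0.4, -0.3]
opening: -0.0001
```

View pics/w6c.png

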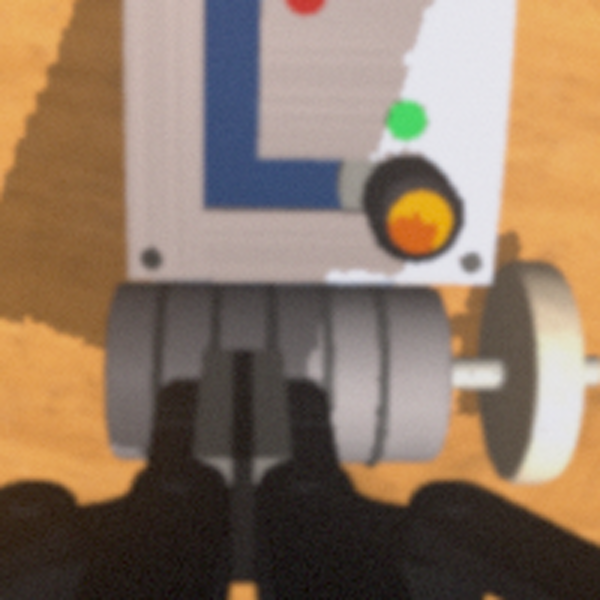

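```bash
python3 -c "
from h import *
c=load('w6')[2]
f=lambda u,v,z:loc(wz(c,240+(u+.5)/3-.5,130+(v+.5)/3-.5,z))
print('knob',f(420,221,.066),'green',f(407,120,.037),'screws',f(151,259,.038),f(470,262,.038),'red',f(305,0,.037))"
```

```text
knob [19.3 26.2] green [-1.2 26.8] screws [ 40.  -46.4] [41.3 48. ] red [-34.7  -2.5]
```

```bash
python3 -c "
from h import *
print(robot.job_done(), readout.read_state()['t'])"
```

```text
the job is handed in; nothing more can be done
the job is handed in; nothing more can be done
```

The selector knob is at the green-dot end of the cross slot, and the job was handed in at about 12 s of the 45 s allowed. I pushed the knob only with the shut fingertips, first to the corner and then along the cross leg, without gripping or lifting it.

- **Corner:** the force rose to about 11 N when the pin met the far wall. That was firmer than needed, since I took two more 1 mm steps after first contact.
- **End stop:** the last force I read was about 6 N. I then pushed about 1 mm further without reading the force, so the peak there was not recorded.
- **Final position:** with the arm lifted clear, the last wrist picture put the knob within about 0.6 mm of the green dot's line, which is level with the end of the slot.
- **Disagreement:** the scene and wrist cameras differed by up to about 4 mm on the polisher's position, so I judged the ends by force as well as by picture.
- **Rest of the bench:** no forces suggested the arm touched anything else. I kept clear of the pink look-alike, but I took no final picture of the whole bench.

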